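# Gauge the heat sink, unlatch the jig's tongue and hold it up

## Task

On the aluminium test jig, press the height gauge's button down until its sprung foot rests firmly on the heat sink and is pushed in by it, and keep it there for about a second so it takes a reading. Then pull the spring latch on the nose of the hold-down tongue sideways, away from the gauge, until it is clear of the ball, lift the tongue off its ball without forcing the latch, and finish still holding the tongue raised in the gripper with its nose at least 60 mm above where it was, so that the module could be taken out. Do not shift the heat sink in its seat or disturb the things lying on and beside the jig.

Things in the scene. Friction and masses are not known exactly. Their poses are not given: they have to be found in the camera images.
- jig: Aluminium base plate 250 x 250 x 12 mm, fixed to the bench; origin at the centre of its underside, z up. Its own x axis runs from the ball (near the robot) to the tongue's hinge (far), y to the left. All offsets below are in this frame, from this origin. The hold-down tongue lies along x at y = -60 mm; the heat sink lies across under it; the height gauge stands on the left part.
- ball_centre (a point): Centre of the steel ball, 28 mm across, on a short neck and a square foot, fixed to the jig plate near its front right corner, at (-90, -60, 45) mm in the jig's frame; the coupler sits on it.
- coupler: The dark steel tongue bar (28 mm wide, 10 mm thick, top 67 mm above the jig's underside when seated) with a 44 x 44 mm coupler housing on its nose that sits over the ball; it also carries the latch. Origin on the hinge axis at its far end, 190 mm from the ball along the jig's x, at (100, -60, 62) mm in the jig's frame. Tilts with the tongue.
- tongue (a joint): Hinge of the tongue, rad: 0 seated on the ball, grows as the nose rises (0.32 rad is about 60 mm at the nose), stop at 0.9. The hinge axis is the jig's y axis through the coupler's origin. It falls shut by its weight (about 3 N to lift at the nose). While the latch is home the nose can rise only about 1.5 mm.
- latch (a joint): Slide of the latch, m: 0 home (pawl under the ball), grows as it is pulled to the jig's -y side (to the right, away from the gauge), stop at 0.014. It frees the ball from about 0.007; pull to about 0.012. Its spring pushes back with 3.5 N at home and about 8 N at 0.012.
- latch_grip (a point): Centre of the latch's upright black grip on top of the coupler, straight above the ball: 20 mm long along the tongue (jig x), 14 mm thick along the pull (jig y), 40 mm high from 73 to 113 mm above the jig's underside (this point 93 mm). Nothing is beside it for 40 mm either way above the steel plate at its foot. It slides with the latch and rises and tilts with the tongue, and can be used to lift it. Axes as the coupler's.
- gauge_stand: Height gauge: a steel column 125 mm high with an arm and a sleeve holding an upright sprung plunger, fixed on the jig plate. Origin on the plate's top (12 mm above the jig's underside) straight below the plunger's axis; the column stands 58 mm behind that axis (jig +x). Where it stands along the heat sink varies.
- gauge (a joint): Drop of the gauge's plunger, m: 0 up, grows as it is pressed down, stop at 0.033. Its foot meets the heat sink's top at about 0.022; from there the foot is pushed in. The return spring pushes up with about 2 N at the top and 4 N at 0.022, to which the foot's spring adds up to about 7 N at the stop; it comes up again when let go.
- gauge_foot (a joint): The reading: how far the gauge's sprung foot (18 mm disc under the plunger) is pushed up into the plunger by the part, m: 0 in the air, about 0.008 with the plunger at 0.030; at most 0.013. Presses on the part with 1.5 N at 0 and 6.5 N at 0.010.
- gauge_button (a point): Middle of the flat top of the plunger's black button, 30 mm across, 16 mm high; 172 mm above the jig's underside when up. Press here from above, with shut fingers for instance. Moves with the plunger.
- heatsink: Finned aluminium heat sink module, 70 x 190 x 35 mm, 0.55 kg, lying loose between low stops on the jig with its length along the jig's y. Origin at the centre of its underside, on the plate; flat solid top on the left part (under the gauge), fins on the right part (under the tongue).
- screw_dish: Small white bowl, 56 mm across, 22 mm high, on the jig plate's front left; leave alone. Origin at the middle of its underside.
- screwdriver: Screwdriver lying to the right of the jig; leave alone. Origin at the middle of its underside.
- filter_can: Small aluminium can 50 x 36 x 20 mm lying to the left of the jig; leave alone. Origin at the middle of its underside.
Not all that is in view belongs to the job. There is more than one size of the heatsink; the job needs the largest.

How it is judged:
By the outcome, as a careful person would: the job done as asked, in the order asked, and still so for the second after the job is handed in, while the arm keeps its last pose, push and grip.
It also fails if it takes over 45 s, if anything falls off the work surface, if the arm or the gripper's body presses on something with over 40 N, if the wrist force passes 120 N, or if a joint passes its speed limit or range.

## Robot

A 7-joint arm with a two-finger parallel gripper is mounted at the origin on the work surface. World frame = base frame: x ahead of the robot, y to its left, z up, the work surface at z = 0. Lengths are in m, angles in rad, forces in N, time in s.
With the tool pointing down it reaches from about 0.425 to 0.875 m from the base axis. Payload 9.9 kg.
Tool frame: the origin (TCP) lies midway between the tips of the shut fingers; the grasp point (between the pads) lies 19 mm behind it; z points along the fingers, y is the direction in which the jaws open and shut (so a half turn about z gives the same grasp; the last joint's range is limited). The gripper opens to 85 mm and grips with 20 to 120 N. Pads are 22 mm wide; open, the fingers measure 114 mm over their backs; the gripper's body (76 mm by 85 mm) begins 54 mm behind the grasp point. The pads swing forward as they close: fully open they stand 13 mm farther back than shut.
Start: joints at [1.072, 0.576, 0.025, 1.437, -0.015, 1.129, -0.057], TCP at [0.272, -0.618, 0.231] pointing down, gripper open.
Joint ranges: [-2.76, 2.76], [-0.34, 2.15], [-1.52, 1.57], [0.19, 2.46], [-1.09, 4.23], [0.17, 1.99], [-2.82, 2.82]. Speed limits (rad/s): [2.22, 2.22, 3.01, 3.01, 3.14, 3.14, 3.14].

## Interface

Orientations are given as a unit quaternion [w, x, y, z].
In Python, from rig import * gives the robot as it stands. The module is installed in compiled form; this text tells all that it offers.
- The arm moves only by the shell command python3 -m pendant 'ROWS' [OPENING] [FORCE]. ROWS is JSON, a list of rows, each a list of 4 numbers: the shift along the tool's x, y, z as a fraction of full scale, then the turn about the tool's z as a fraction of full scale. In form: [[dx, dy, dz, turn], ...]. A call has 1 to 10 rows; each row is the pose to reach, as a shift and turn from the pose commanded when the call began, along the tool's axes at that moment, turning the shorter way round; what a row does not reach only later rows make up. Full scale, the value 1, is 0.5 m for a shift and 180 degrees for a turn. A row lasts 1/12 s, in which the tool goes at most 41.7 mm and 7.16 degrees, less where a joint would pass 70% of its speed; a pose out of reach is approached as far as the arm can. A call with a number of a shift or a turn outside -1 to 1 is refused whole. A call with a gripper value outside its range is refused whole. OPENING is the closure, from 0 (fully open) to 1 (shut), set as the call begins (- or left out, the last holds). The fingers move at their own pace and stop on an object; FORCE is the grip in N (left out, the last holds). Time passes only in rows, so rows that repeat a pose let the fingers close. It gives the time, the measured TCP pose, the force and the opening at its end, in the units of the state.
- state(): the state, without advancing time (a new reading comes with each control period).
- get_image(name): name is "side" or "top" or "wrist"; returns (picture, depth): 480x640x3 uint8, red, green, blue; 480x640 float32, m along the optical axis (not along the pixel's ray), 0 where there is no reading.
- calibration(name): a dict with "fx", "fy", "cx", "cy" (pixels), "k1" (the pictures are not rectified: a ray, as slopes to the right and down, at radius r is drawn at 1 + k1 r^2 times it, then the intrinsics apply), "world_to_cam" (4x4, takes a point from world to camera coordinates); the wrist camera has in their place "mount" (4x4, takes a point from camera to tool coordinates, whose origin is the TCP and whose axes are the flange's). Camera axes: x right, y down, z forward; pixel columns grow to the right and rows downward; lengths in m; the calibration is good to about 2 mm. A picture is of the moment at which its call begins: read the wrist's pose just before it. calibration takes no time and is no camera call.
- finish_job(): hands the job in, once; it reports no verdict.
Trained networks look in the newest picture that a camera, given by its name, has taken for a name from the list of things; names that differ only in an ending like _2 or _b are one class to them, and where a whole thing is asked for, a point or a joint stands for the part that bears it (a point fixed in the world has none). Each returns a list of dicts, best first, with "p" (0 to 1); they miss things now and then, are a little off and sometimes report something else, mostly with a low value. They report only what shows in the picture. A call takes as long as a camera call. They do not tell look-alikes from the thing itself.
- search_frame(camera, name): "xy" ([column, row] in pixels, amid what is visible of it).
The state is a dict: "t": time; "joints": joint angles; "joint_velocities": joint speeds; "joint_efforts": joint torques, N m; "tcp_pos": TCP position; "tool_rot": TCP orientation; "ft_force": force on the tool from outside, world axes, zero at the start; "ft_torque": the same for the moment, N m; "finger_gap": finger opening in m.
Only numpy, scipy, OpenCV 4.12 (cv2) and the standard library are available. Lean on these libraries where they do the work, as an engineer would, in place of code of your own. Each camera call takes 0.05 s, during which the arm holds its last target.

## Working session

There is one attempt and no reset: what is moved stays moved. The work goes in short steps, Python scripts to look and compute and a shell command to move; the robot and the scene stay as the last step left them, time stands still between calls to the robot, and variables do not carry over. Pictures are saved under pics/ and viewed, and the job is handed in when it is done.

```bash
mkdir -p pics; ls; python3 - <<'E'
from rig import *
import cv2, numpy as np
s=state(); print(s)
for n in ("side","top","wrist"):
    im,d=get_image(n); cv2.imwrite(f"pics/a_{n}.png",im[:,:,::-1]); np.save(f"pics/a_{n}.npy",d)
    print(n,calibration(n))
E
```

```text
pics
{'t': 0.0, 'joints': array([ 1.07213725,  0.5765478 ,  0.02480016,  1.4379468 , -0.01500248,
        1.12901893, -0.05648653]), 'joint_velocities': array([ 0.00040502,  0.00196893, -0.00221957,  0.00151602,  0.00068223,
       -0.00033428, -0.00150696]), 'joint_efforts': array([ 2.00123845e-04, -7.65762663e+01,  2.25065432e+00, -2.85972834e+01,
        1.53527077e-02,  1.26509322e-02, -3.98763348e-05]), 'tcp_pos': array([ 0.27189941, -0.61728837,  0.23041745]), 'tool_rot': array([-8.42614856e-04,  9.78554622e-01,  2.05985673e-01, -2.10906551e-04]), 'ft_force': array([-0.28485982,  0.01929124, -0.3154994 ]), 'ft_torque': array([ 0.05739059, -0.0016363 , -0.01128151]), 'finger_gap': 0.08544430195718002}
side {'fx': 500.04993138227076, 'fy': 500.04993138227076, 'cx': 312.3937628864895, 'cy': 246.18916608536884, 'k1': -0.07647041884213394, 'world_to_cam': array([[ 0.9978773 , -0.0637228 ,  0.01342759, -0.56598238],
       [-0.03223701, -0.66251328, -0.74835616,  0.11666542],
       [ 0.0565833 ,  0.74633475, -0.66316119,  0.94283219],
       [ 0.        ,  0.        ,  0.        ,  
[... 200 characters left out ...]
0.01358249,  0.01063152],
       [-0.99820068,  0.02584771, -0.05410455,  0.53932811],
       [ 0.05372931, -0.01499825, -0.99844289,  1.32829658],
       [ 0.        ,  0.        ,  0.        ,  1.        ]])}
wrist {'fx': 418.14646390055844, 'fy': 418.14646390055844, 'cx': 322.6288301850518, 'cy': 235.50685896233776, 'k1': -0.024884102932114634, 'mount': array([[ 1.73787227e-04, -9.52190479e-01, -3.05504929e-01,
         7.85665889e-02],
       [ 9.99999887e-01,  3.00785624e-04, -3.68629075e-04,
         8.14705615e-04],
       [ 4.42896586e-04, -3.05504830e-01,  9.52190423e-01,
        -1.41828888e-01],
       [ 0.00000000e+00,  0.00000000e+00,  0.00000000e+00,
         1.00000000e+00]])}
```

View pics/a_side.png

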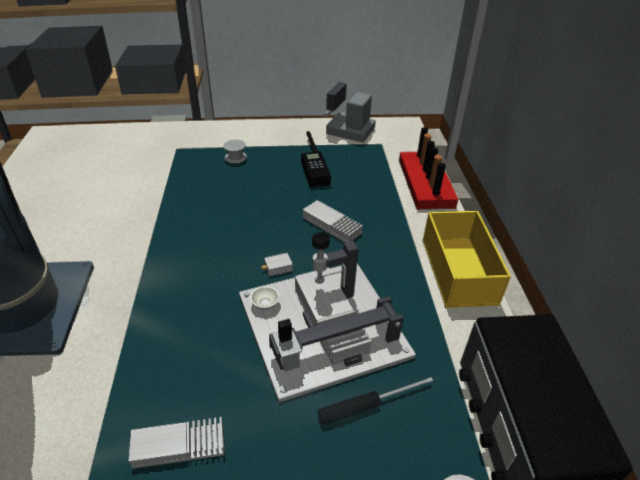

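View pics/a_top.png

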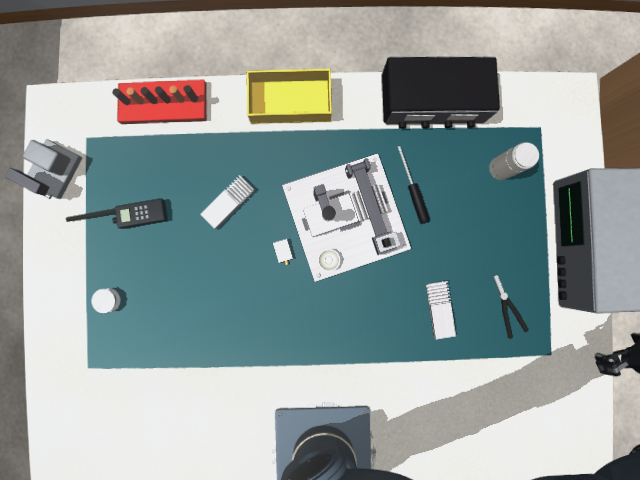

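View pics/a_wrist.png

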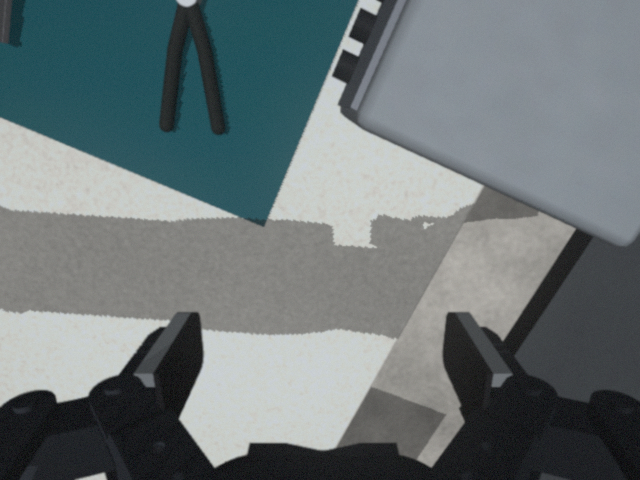

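The side view shows the jig with its gauge button at about (320,240) and the latch grip at (285,327). In the top view the plate spans (283,186), (378,154), (411,248) and (316,282). Three heat sinks are in view: one seated in the jig (345,210), and loose ones at top (228,201) and (441,310). The one in the jig, under the gauge and tongue, is the largest and is the one the job means. Next I measure the jig frame.

```bash
cat > h.py <<'E'
import numpy as np, cv2
from scipy.spatial.transform import Rotation as R
from rig import *
def K(c): return np.array([[c['fx'],0,c['cx']],[0,c['fy'],c['cy']],[0,0,1.]])
def dist(c): return np.array([c['k1'],0,0,0,0.])
def Tq(s):
    T=np.eye(4); q=s['tool_rot']; T[:3,:3]=R.from_quat([q[1],q[2],q[3],q[0]]).as_matrix(); T[:3,3]=s['tcp_pos']; return T
def c2w(n,s=None):
    c=calibration(n)
    return Tq(s)@c['mount'] if n=='wrist' else np.linalg.inv(c['world_to_cam'])
def ray(n,uv,s=None):
    c=calibration(n); p=cv2.undistortPoints(np.array([[uv]],float),K(c),dist(c))[0,0]
    M=c2w(n,s); return M[:3,3], M[:3,:3]@np.array([p[0],p[1],1])
def atz(n,uv,z,s=None):
    o,d=ray(n,uv,s); return o+d*(z-o[2])/d[2]
def proj(n,P,s=None):
    c=calibration(n); M=np.linalg.inv(c2w(n,s)); P=np.atleast_2d(P)
    r=cv2.Rodrigues(M[:3,:3])[0]
    return cv2.projectPoints(P.astype(float),r,M[:3,3],K(c),dist(c))[0][:,0]
def tri(obs):
    A=np.zeros((3,3));b=np.zeros(3)
    for o,d in obs:
        d=d/np.linalg.norm(d);Q=np.eye(3)-np.outer(d,d);A+=Q;b+=Q@o
    p=np.linalg.solve(A,b)
    return p,[np.linalg.norm(np.cross(p-o,d/np.linalg.norm(d))) for o,d in obs]
def cloud(n,d,s=None):
    c=calibration(n); v,u=np.mgrid[0:480,0:640]
    p=cv2.undistortPoints(np.stack([u,v],-1).reshape(-1,1,2).astype(float),K(c),dist(c)).reshape(480,640,2)
    P=np.dstack([p*d[...,None],d]); M=c2w(n,s); return P@M[:3,:3].T+M[:3,3]
E
python3 - <<'E'
from h import *
d=np.load('pics/a_top.npy'); P=cloud('top',d)
im=cv2.imread('pics/a_top.png')
z=P[...,2]; print('mat z',np.median(z[320:340,150:350]))
reg=np.zeros(z.shape,bool); reg[140:295,270:425]=1
m=reg&(abs(z-0.012)<.006)&(im.min(2)>150)&(d>0)
m2=reg&(z>.007)&(d>0)
n,l,st,_=cv2.connectedComponentsWithStats(m2.astype(np.uint8)); k=1+np.argmax(st[1:,4]); m2=l==k
print('plate z',np.median(z[m]), m.sum(), m2.sum())
# outline from all pts of plate at low height
pts=P[m][:,:2].astype(np.float32); r=cv2.minAreaRect(pts); print(r, cv2.boxPoints(r))
cv2.imwrite('pics/a_crop.png',cv2.resize(im[140:300,265:435],None,fx=4.4,fy=3.75*1,interpolation=cv2.INTER_CUBIC)[:600,:748])
side=cv2.imread('pics/a_side.png'); cv2.imwrite('pics/a_scrop.png',cv2.resize(side[220:400,230:430],None,fx=3.3,fy=3.3,interpolation=cv2.INTER_CUBIC))
for n in('top','side'):
    get_image(n)
    for nm in ('gauge_button','latch_grip','jig','heatsink','screw_dish','gauge_stand'):
        print(n,nm,[(np.round(q['xy']),round(q['p'],2)) for q in search_frame(n,nm)[:4]])
E
```

```text
mat z 0.001663707881485843
plate z 0.013709899180317286 5385 10367
((0.5796699523925781, -0.06854093074798584), (0.24940814077854156, 0.37436655163764954), 17.213546752929688) [[ 0.4051577   0.07335395]
 [ 0.51594543 -0.28424415]
 [ 0.7541822  -0.21043581]
 [ 0.6433945   0.14716229]]
top gauge_button [(array([328., 212.]), 0.51)]
top latch_grip [(array([389., 240.]), 0.67)]
top jig [(array([356., 225.]), 0.92)]
top heatsink [(array([340., 213.]), 0.89), (array([439., 311.]), 0.59), (array([226., 203.]), 0.58)]
top screw_dish [(array([328., 264.]), 0.74)]
top gauge_stand [(array([322., 205.]), 0.89)]
side gauge_button [(array([320., 246.]), 0.93)]
side latch_grip [(array([286., 345.]), 0.56)]
side jig [(array([314., 338.]), 0.83)]
side heatsink [(array([177., 444.]), 0.95), (array([331., 225.]), 0.75), (array([333., 308.]), 0.64)]
side screw_dish [(array([265., 299.]), 0.78)]
side gauge_stand [(array([343., 264.]), 0.87)]
```

```bash
ls pics
```

```text
a_crop.png
a_scrop.png
a_side.npy
a_side.png
a_top.npy
a_top.png
a_wrist.npy
a_wrist.png
```

View pics/a_crop.png

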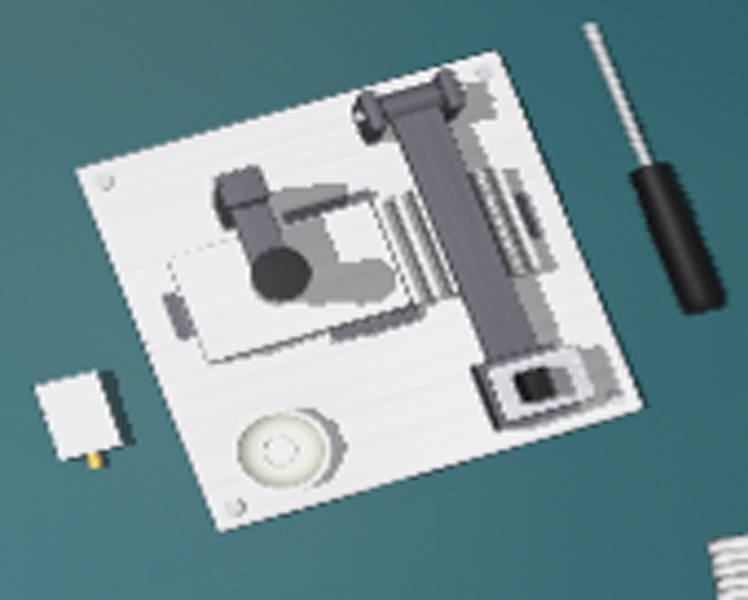

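View pics/a_scrop.png

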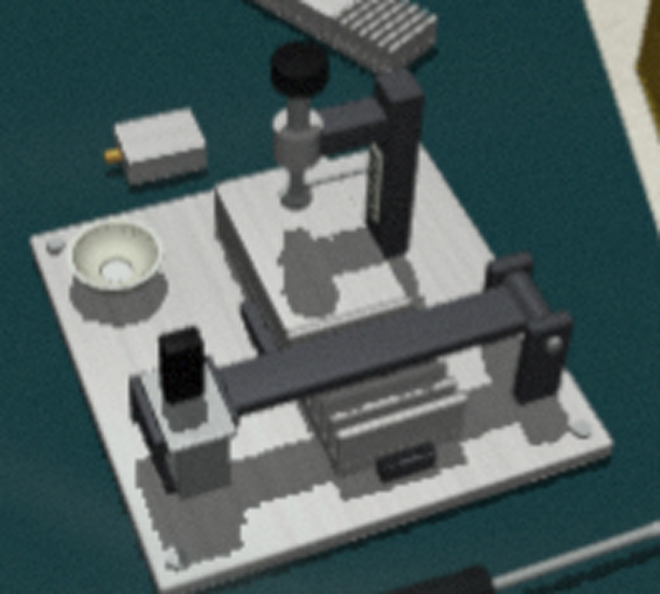

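```bash
python3 - <<'E'
from h import *
# top plate corner fit: image mask white, find lines
d=np.load('pics/a_top.npy'); P=cloud('top',d); im=cv2.imread('pics/a_top.png'); z=P[...,2]
reg=np.zeros(z.shape,np.uint8); reg[140:295,270:425]=1
g=im.copy(); sat=(im.min(2)>150)&(reg>0)
n,l,st,_=cv2.connectedComponentsWithStats(sat.astype(np.uint8)); k=1+np.argmax(st[1:,4]); m=l==k
m=m|((l>0)&(z>.008)&(z<.02))
c=np.argwhere(m)[:,::-1].astype(np.float32); hull=cv2.convexHull(c)
print(cv2.boxPoints(cv2.minAreaRect(c)))
# world hull
H=np.array([atz('top',p[0],.012)[:2] for p in hull],np.float32); r=cv2.minAreaRect(H); print(r);B=cv2.boxPoints(r);print(B)
# depth-cloud: high points
for lo,hi,b in ((.15,.2,'button?'),(.105,.12,'grip'),(.06,.07,'tongue')):
    q=(z>lo)&(z<hi)&(reg>0); 
    v=np.argwhere(q)
    if len(v): print(b,q.sum(),P[q].mean(0),v.mean(0)[::-1],P[q].min(0),P[q].max(0))
E
```

```text
[[255.45721 193.92387]
 [399.71942 145.42192]
 [432.09747 241.72585]
 [287.83527 290.22778]]
((0.5798324942588806, -0.06777651607990265), (0.2500179409980774, 0.37489643692970276), 17.14427375793457)
[[ 0.40512246  0.07449254]
 [ 0.515634   -0.28374556]
 [ 0.7545425  -0.21004558]
 [ 0.644031    0.14819252]]
button? 155 [ 0.57664488 -0.02343018  0.17314511] [328.31612903 212.73548387] [ 0.56276956 -0.03785358  0.15883609] [ 0.59202644 -0.0097369   0.18069764]
grip 66 [ 0.52235746 -0.13765269  0.11398756] [378.66666667 237.86363636] [ 0.50120004 -0.16522895  0.10671722] [0.63085774 0.00560213 0.1197343 ]
tongue 678 [ 0.60754863 -0.125316    0.0674239 ] [369.84955752 202.81858407] [ 0.48679661 -0.18392456  0.0601537 ] [0.70490224 0.00091375 0.06999452]
```

```bash
cat > fit.py <<'E'
from h import *
from scipy.optimize import least_squares
top={(.125,.125,.012):(77,170),(.125,-.125,.012):(498,50),(-.125,-.125,.012):(643,407),(-.125,.125,.012):(220,530),(-.09,-.06,.113):(537,386)}
side={(.125,-.125,.012):(611,440),(-.125,-.125,.012):(162,590),(-.125,.125,.012):(32,240)}
J=[];
T=[(np.array(k),np.array([v[0]/4.4+265,v[1]/3.75+140])) for k,v in top.items()]
S=[(np.array(k),np.array([v[0]/3.3+230,v[1]/3.3+220])) for k,v in side.items()]
def W(p,k): c,s=np.cos(p[2]),np.sin(p[2]); return np.array([p[0]+c*k[0]-s*k[1],p[1]+s*k[0]+c*k[1],k[2]+p[3]])
def f(p,sets):
    r=[]
    for n,o in sets:
        for k,uv in o: r+=list(proj(n,W(p,k))[0]-uv)
    return np.array(r)
if __name__=='__main__':
    for sets in ([('top',T)],[('side',S)],[('top',T),('side',S)]):
        r=least_squares(f,[.6,-.08,.35,0],args=(sets,)); print(r.x,np.round(r.fun.reshape(-1,2),1).tolist())
    p=r.x
    print('grip',W(p,(-.09,-.06,.113)))
    for uv in ((281,273),): print('button top@.172',atz('top',(uv[0]/4.4+265,uv[1]/3.75+140),.172))
    b,e=tri([ray('top',(281/4.4+265,273/3.75+140)),ray('side',(299/3.3+230,58/3.3+220))]); print('button tri',b,e)
    c,s=np.cos(p[2]),np.sin(p[2]); q=b[:2]-p[:2]; print('jig frame',c*q[0]+s*q[1],-s*q[0]+c*q[1])
    g,e=tri([ray('top',(537/4.4+265,386/3.75+140)),ray('side',(182/3.3+230,336/3.3+220))]); print('grip top tri',g,e)
E
python3 fit.py
```

```text
[ 0.58066891 -0.07439494  0.2987163  -0.00847853] [[0.0, -0.1], [-0.1, 0.3], [-0.1, 0.4], [-0.1, 0.3], [0.3, -0.7]]
[ 0.58146759 -0.0668155   0.30429884 -0.00873308] [[-0.1, 0.5], [0.5, -0.3], [-0.4, -0.2]]
[ 0.58063257 -0.07308959  0.30157337 -0.00091981] [[-0.8, -0.3], [-0.4, -0.4], [0.0, 0.1], [-0.4, 0.5], [0.2, -0.9], [0.8, 1.0], [-0.4, 0.5], [-1.2, -0.8]]
grip [ 0.51251562 -0.15711388  0.11208019]
button top@.172 [ 0.5765803  -0.02464459  0.172     ]
button tri [ 0.57686437 -0.0246429   0.17222677] [np.float64(0.0003037748795824911), np.float64(0.0003037748795825081)]
jig frame 0.010791639857597887 0.047379555266069975
grip top tri [ 0.51171678 -0.15618518  0.11410234] [np.float64(0.0013158270858516412), np.float64(0.0013158270858519016)]
```

```bash
python3 - <<'E'
from h import *
d=np.load('pics/a_top.npy'); P=cloud('top',d)
for uv in ((565,300),(570,240),(560,180),(610,250),(515,160),(508,310)): print(uv,P[uv[1],uv[0]])
s=state();T=Tq(s);print(T)
t=np.array([.577,-.0245,.26]);print('tool delta frac',T[:3,:3].T@(t-T[:3,3])/.5)
w=np.array([.42,-.35,.26]);print('way',T[:3,:3].T@(w-T[:3,3])/.5)
E
```

```text
(565, 300) [ 0.36171998 -0.59828126  0.05155247]
(570, 240) [ 0.50595249 -0.59475894  0.09854122]
(560, 180) [ 0.65435254 -0.5960772   0.05982743]
(610, 250) [ 0.47832069 -0.63692953  0.20234121]
(515, 160) [ 0.68398028 -0.4399698   0.17396125]
(508, 310) [ 0.33897397 -0.47026354  0.00366622]
[[ 9.15178756e-01  4.03048192e-01  2.83882807e-06  2.72047016e-01]
 [ 4.03048192e-01 -9.15178756e-01 -7.00983729e-06 -6.17741124e-01]
 [-2.27267104e-07  7.55943869e-06 -1.00000000e+00  2.31333996e-01]
 [ 0.00000000e+00  0.00000000e+00  0.00000000e+00  1.00000000e+00]]
tool delta frac [ 1.0363825  -0.84002142 -0.05733859]
way [ 0.486632   -0.37079718 -0.05733492]
```

```bash
python3 -m pendant '[[0.02,-0.03,-0.05,0],[0.06,-0.07,-0.08,0.02],[0.11,-0.12,-0.08,0.036],[0.17,-0.17,-0.08,0.036],[0.23,-0.21,-0.08,0.036],[0.29,-0.25,-0.08,0.036],[0.35,-0.3,-0.08,0.036],[0.41,-0.34,-0.08,0.036],[0.48,-0.37,-0.08,0.036],[0.48,-0.37,-0.08,0.036]]' 1 40
python3 - <<'E'
from h import *
s=state();T=Tq(s);x=T[:3,0];print(np.degrees(np.arctan2(x[1],x[0])),s['tcp_pos'],s['finger_gap'])
for t in ([.535,-.1,.26],[.577,-.0245,.20]): print('d',T[:3,:3].T@(np.array(t)-T[:3,3])/.5)
E
```

```text
t: 1.68
tcp_pos: [0.423, -0.3446, 0.2717]
tool_rot: [-0.001, 0.988, 0.155, 0.002]
ft_force: [0.7, 0.4, -0.6]
finger_gap: 0.0001
17.86945376220136 [ 0.4230125  -0.3446081   0.27165129] 0.00013917764473899373
d [ 0.36318062 -0.39684156  0.02563049]
d [ 0.4889382  -0.51455538  0.14640088]
```

```bash
python3 -m pendant '[[0.04,-0.05,0,0],[0.09,-0.1,0,0.003],[0.14,-0.16,-0.01,0.003],[0.18,-0.22,-0.02,0.003],[0.22,-0.28,-0.03,0.003],[0.25,-0.34,-0.03,0.003],[0.28,-0.4,-0.03,0.003],[0.28,-0.4,-0.03,0.003],[0.28,-0.4,-0.03,0.003]]'
python3 - <<'E'
from h import *
import pickle
s=state();im,d=get_image('wrist');pickle.dump((s,im,d),open('pics/b.pkl','wb'));cv2.imwrite('pics/b_wrist.png',im[:,:,::-1]);print(s['tcp_pos'])
for nm in ('gauge_button','latch_grip'): print(nm,search_frame('wrist',nm)[:3])
E
```

```text
t: 2.43
tcp_pos: [0.4918, -0.1172, 0.2865]
tool_rot: [-0.0, 0.989, 0.148, 0.0]
ft_force: [-1.0, -0.3, -0.4]
finger_gap: 0.0
[ 0.49183298 -0.11723082  0.28652028]
gauge_button [{'xy': [209.0, 49.5], 'p': 0.7}, {'xy': [378.9, 186.5], 'p': 0.32}, {'xy': [374.6, 126.4], 'p': 0.29}]
latch_grip [{'xy': [378.9, 186.5], 'p': 0.77}, {'xy': [334.2, 128.9], 'p': 0.4}]
```

View pics/b_wrist.png

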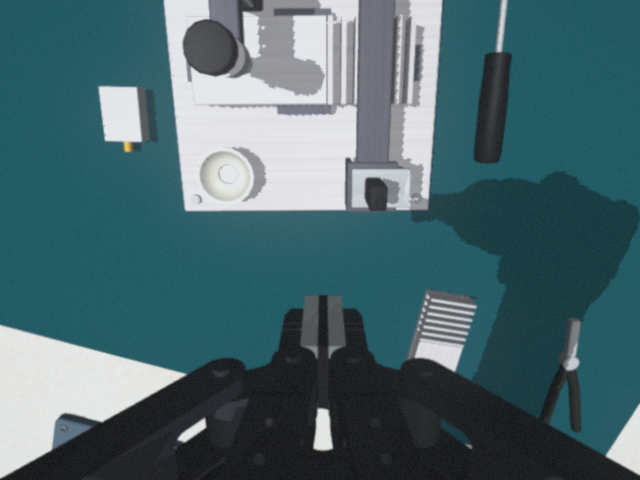

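The wrist view shows the button's top at about (210,46), the latch grip's top at about (376,185), and the plate's front edge level at row 211, so the tool is aligned with the jig.

```bash
python3 - <<'E'
from h import *
import pickle
s,im,d=pickle.load(open('pics/b.pkl','rb'));T=Tq(s)
x=T[:3,0];print('yaw',np.degrees(np.arctan2(x[1],x[0])))
P=cloud('wrist',d,s)
q=(P[...,2]>.165)&(P[...,2]<.18);q[200:]=0;v=np.argwhere(q);print('btn depth',P[q].mean(0),v.mean(0)[::-1],(P[q].max(0)+P[q].min(0))/2)
q=(P[...,2]>.107)&(P[...,2]<.12);q[:150]=0;q[240:]=0;q[:,:340]=0;q[:,420:]=0;print('grip depth',P[q].mean(0),(P[q].max(0)+P[q].min(0))/2,np.argwhere(q).mean(0)[::-1],q.sum())
print(atz('wrist',(210,46),.172,s),atz('wrist',(376,184),.113,s))
b,e=tri([ray('top',(281/4.4+265,273/3.75+140)),ray('side',(299/3.3+230,58/3.3+220)),ray('wrist',(210,46),s)]);print('tri',b,e)
for a,bb in (((186,211),(428,211)),): 
  u=atz('wrist',a,.012,s);w=atz('wrist',bb,.012,s);print(u,w,np.linalg.norm(u-w),np.degrees(np.arctan2(u[0]-w[0],-(u-w)[1])) )
t=np.array([.577,-.024,.186]);s=state();T=Tq(s);print(s['tcp_pos'],T[:3,:3].T@(t-T[:3,3])/.5)
E
```

```text
yaw 16.99517720305068
btn depth [ 0.5767857  -0.02495742  0.1728686 ] [209.13761468  47.25854879] [ 0.57667716 -0.02434653  0.17033357]
grip depth [ 0.51256429 -0.15544617  0.11361514] [ 0.51214555 -0.15597926  0.11161214] [377.29124236 197.22199593] 491
[ 0.57766395 -0.02501648  0.172     ] [ 0.5219152  -0.15122376  0.113     ]
tri [ 0.57712784 -0.02480621  0.1722099 ] [np.float64(0.0005887203125877369), np.float64(0.00014086633243744865), np.float64(0.0005894296919879932)]
[0.42380373 0.00845298 0.012     ] [ 0.49661857 -0.22960894  0.012     ] 0.2489487486229403 -162.99295429740116
[ 0.49112474 -0.12049804  0.28630288] [ 0.21990644 -0.13579347  0.20047368]
```

```bash
python3 -m pendant '[[0.06,-0.04,0,0],[0.12,-0.08,0.02,0],[0.18,-0.115,0.06,0],[0.219,-0.136,0.11,0],[0.219,-0.136,0.16,0],[0.219,-0.136,0.172,0],[0.219,-0.136,0.172,0],[0.219,-0.136,0.172,0]]'
python3 - <<'E'
from h import *
s=state();T=Tq(s);t=np.array([.577,-.025,.172]);print(s['tcp_pos'],T[:3,:3].T@(t-T[:3,3])/.5)
for n in('side',):
    im,d=get_image(n);cv2.imwrite('pics/c_side.png',cv2.resize(im[200:400,230:430,::-1],None,fx=3,fy=3,interpolation=cv2.INTER_CUBIC))
E
```

```text
t: 3.25
tcp_pos: [0.5765, -0.0243, 0.201]
tool_rot: [0.0, 0.99, 0.144, -0.0]
ft_force: [-0.8, -0.2, -0.0]
finger_gap: 0.0001
[ 0.57652891 -0.02430988  0.20100205] [0.00052587 0.00155342 0.05800498]
```

View pics/c_side.png

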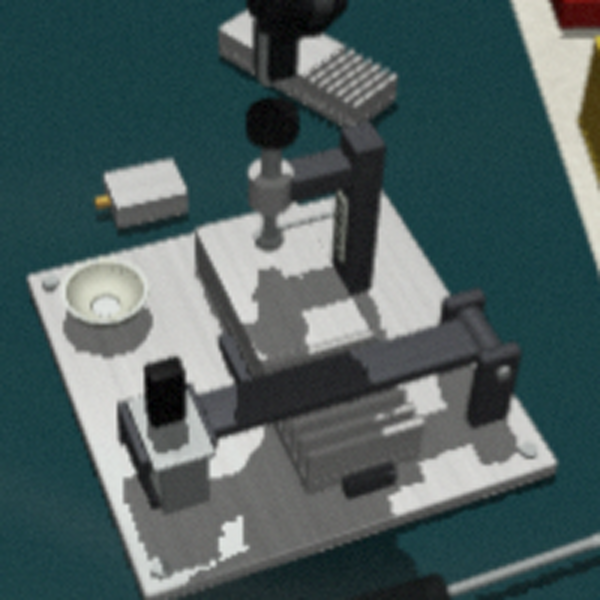

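The shut fingers at about (282,50) stand over the button at (272,122). I press down in stages: contact comes at 0.058, so the final depth is near 0.116.

```bash
python3 -m pendant '[[0.001,0.001,0.03,0],[0.001,0.001,0.05,0],[0.001,0.001,0.06,0],[0.001,0.001,0.07,0],[0.001,0.001,0.08,0],[0.001,0.001,0.09,0],[0.001,0.001,0.1,0],[0.001,0.001,0.105,0],[0.001,0.001,0.11,0],[0.001,0.001,0.11,0]]'
```

```text
t: 4.13
tcp_pos: [0.5775, -0.0234, 0.1454]
tool_rot: [0.0, 0.989, 0.145, 0.0]
ft_force: [-2.4, -4.0, 9.3]
finger_gap: 0.0003
```

```bash
python3 -m pendant '[[0,0.001,0.003,0],[0,0.001,0.006,0],[0,0.001,0.007,0],[0,0.001,0.007,0]]'
python3 - <<'E'
from h import *
s=state();print(s['tcp_pos'],s['ft_force'],s['t'])
im,d=get_image('side');cv2.imwrite('pics/d_side.png',cv2.resize(im[200:350,250:400,::-1],None,fx=4,fy=4,interpolation=cv2.INTER_CUBIC))
E
```

```text
t: 4.47
tcp_pos: [0.5776, -0.0235, 0.1423]
tool_rot: [0.0, 0.989, 0.145, 0.0]
ft_force: [-2.9, -2.0, 12.1]
finger_gap: -0.0
[ 0.57756223 -0.02346981  0.14233895] [-2.85429606 -2.02184853 12.0622689 ] 4.4667
```

View pics/d_side.png

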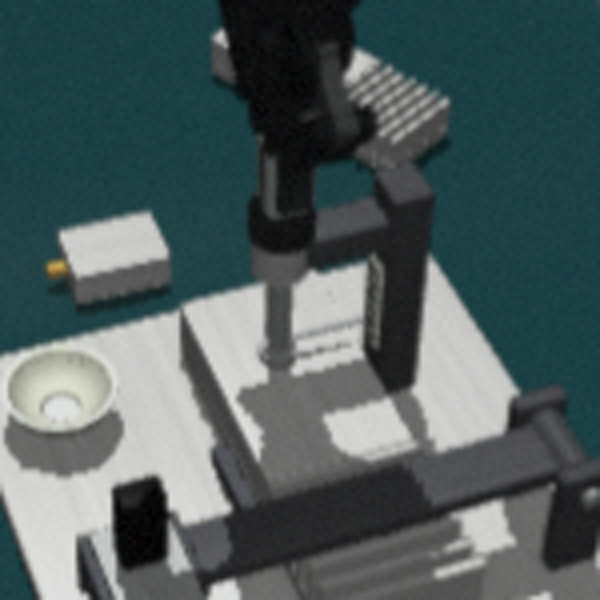

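The button is down on the sleeve at (282,235), the foot is on the heat sink at (277,355), and the push is 12 N. I'll hold it there for over a second.

```bash
python3 -m pendant '[[0,0,0,0],[0,0,0,0],[0,0,0,0],[0,0,0,0],[0,0,0,0],[0,0,0,0],[0,0,0,0],[0,0,0,0],[0,0,0,0],[0,0,0,0]]'; python3 -m pendant '[[0,0,0,0],[0,0,0,0],[0,0,0,0],[0,0,0,0],[0,0,0,0],[0,0,0,0],[0,0,0,0]]'
python3 -m pendant '[[0,0,-0.02,0],[0,0,-0.05,0],[0,0,-0.08,0],[0,0,-0.13,0],[0,0,-0.19,0],[0,0,-0.25,0],[0,0,-0.25,0],[0,0,-0.25,0]]' 0
python3 - <<'E'
from h import *
s=state();T=Tq(s)
for t in ([.512,-.156,.25],[.512,-.156,.08]): print(s['tcp_pos'],T[:3,:3].T@(np.array(t)-T[:3,3])/.5)
E
```

```text
t: 5.35
tcp_pos: [0.5776, -0.0235, 0.1425]
tool_rot: [0.0, 0.989, 0.146, 0.0]
ft_force: [-3.9, -2.7, 11.7]
finger_gap: -0.0004
t: 5.93
tcp_pos: [0.5775, -0.0235, 0.1425]
tool_rot: [0.0, 0.989, 0.145, 0.0]
ft_force: [-3.1, -2.5, 11.0]
finger_gap: 0.0003
t: 6.6
tcp_pos: [0.5783, -0.0227, 0.2681]
tool_rot: [-0.0, 0.989, 0.146, 0.002]
ft_force: [0.4, 0.5, 0.1]
finger_gap: 0.0853
[ 0.57825645 -0.02267252  0.2681455 ] [-0.20397404  0.21703144  0.03568635]
[ 0.57825645 -0.02267252  0.2681455 ] [-0.20511214  0.21690937  0.37568442]
```

```bash
python3 -m pendant '[[-0.05,0.05,0,0],[-0.1,0.11,0,0],[-0.15,0.17,0.02,0],[-0.205,0.217,0.06,0],[-0.205,0.217,0.12,0],[-0.205,0.217,0.17,0],[-0.205,0.217,0.18,0],[-0.205,0.217,0.18,0]]' 0 40
python3 - <<'E'
from h import *
s=state();T=Tq(s);im,d=get_image('wrist');cv2.imwrite('pics/e_wrist.png',im[:,:,::-1])
P=cloud('wrist',d,s);q=(P[...,2]>.108)&(P[...,2]<.119);J=T[:3,:3].T
D=np.linalg.norm(P[...,:2]-np.array([.512,-.156]),axis=2);q&=D<.03
c=(P[q]-T[:3,3])@T[:3,:3];print(q.sum(),c.min(0),c.max(0),np.median(c,0),P[q].mean(0));print(s['tcp_pos'])
print(np.argwhere(q).min(0),np.argwhere(q).max(0))
im,d=get_image('top');cv2.imwrite('pics/e_top.png',cv2.resize(im[140:300,265:435,::-1],None,fx=3.7,fy=3.7,interpolation=cv2.INTER_CUBIC))
E
```

```text
t: 7.27
tcp_pos: [0.5091, -0.1559, 0.1746]
tool_rot: [-0.001, 0.989, 0.146, -0.002]
ft_force: [0.0, 0.1, 0.1]
finger_gap: 0.086
1015 [-0.00697101 -0.00542421  0.05831322] [0.01342963 0.00826122 0.06619295] [0.00438217 0.00139136 0.06053997] [ 0.51330114 -0.15586763  0.11379901]
[ 0.5090952  -0.15594068  0.17457868]
[234 311] [272 337]
```

View pics/e_wrist.png

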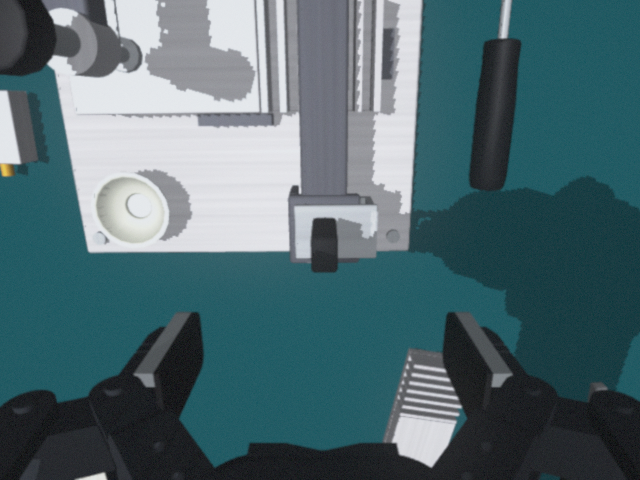

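The grip at (324,245) sits centred between the open fingers, about 3 mm forward and 1 mm right, and the plate's front edge is level at row 250. I descend around it.

```bash
python3 -m pendant '[[0.006,0.002,0.05,0],[0.006,0.002,0.1,0],[0.006,0.002,0.14,0],[0.006,0.002,0.165,0],[0.006,0.002,0.177,0],[0.006,0.002,0.177,0],[0.006,0.002,0.177,0]]'
python3 - <<'E'
from h import *
s=state();T=Tq(s);print(s['tcp_pos'],(T[:3,:3].T@(np.array([.5125,-.156,.083])-T[:3,3]))/.5)
im,d=get_image('side');cv2.imwrite('pics/f_side.png',cv2.resize(im[250:410,220:380,::-1],None,fx=3.7,fy=3.7,interpolation=cv2.INTER_CUBIC))
E
```

```text
t: 7.95
tcp_pos: [0.5146, -0.1567, 0.0893]
tool_rot: [0.0, 0.989, 0.146, 0.001]
ft_force: [-0.6, -0.2, -0.0]
finger_gap: 0.0858
[ 0.514586   -0.15671213  0.08933686] [-0.00360005 -0.00257602  0.01266732]
```

View pics/f_side.png

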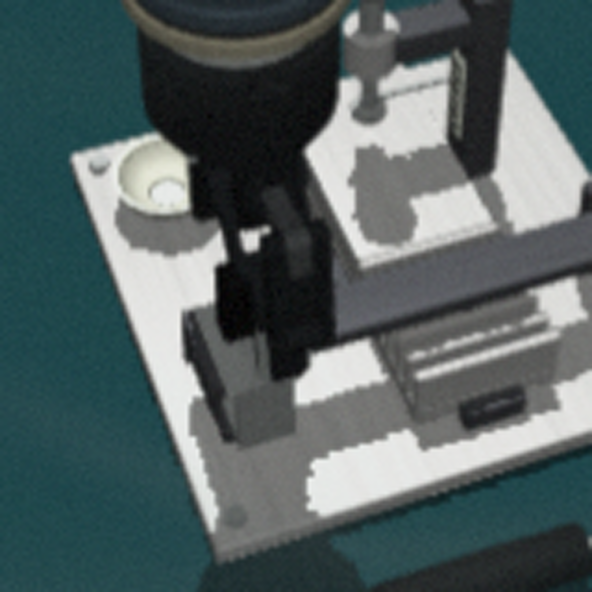

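```bash
python3 -m pendant '[[-0.002,-0.001,0.006,0],[-0.002,-0.001,0.011,0],[-0.002,-0.001,0.011,0]]'; python3 -m pendant '[[0,0,0,0],[0,0,0,0],[0,0,0,0],[0,0,0,0],[0,0,0,0],[0,0,0,0],[0,0,0,0],[0,0,0,0]]' 1 40
python3 - <<'E'
from h import *
s=state();T=Tq(s);print(s['tcp_pos'],T[:3,:3].T@s['ft_force'],s['finger_gap'])
E
```

```text
t: 8.25
tcp_pos: [0.5125, -0.1567, 0.0829]
tool_rot: [0.0, 0.989, 0.146, 0.0]
ft_force: [-0.2, -0.4, 0.3]
finger_gap: 0.0851
t: 8.92
tcp_pos: [0.5124, -0.1559, 0.0829]
tool_rot: [-0.0, 0.989, 0.146, -0.0]
ft_force: [-2.8, 3.2, 4.5]
finger_gap: 0.0131
[ 0.51239977 -0.15594295  0.08291417] [-1.74789332 -3.90677082 -4.49287506] 0.013120497660853984
```

```bash
python3 -m pendant '[[0,0.004,0,0],[0,0.008,0,0],[0,0.012,0,0],[0,0.016,0,0],[0,0.02,0,0],[0,0.024,0,0],[0,0.024,0,0],[0,0.024,0,0]]'
python3 - <<'E'
from h import *
s=state();T=Tq(s);p=s['tcp_pos'];print(p,T[:3,:3].T@s['ft_force'],s['finger_gap'],'moved',T[:3,:3].T@(p-np.array([.5124,-.15594,.0829])))
im,d=get_image('wrist');cv2.imwrite('pics/g_wrist.png',im[:,:,::-1])
im,d=get_image('side');cv2.imwrite('pics/g_side.png',cv2.resize(im[250:410,220:380,::-1],None,fx=3.7,fy=3.7,interpolation=cv2.INTER_CUBIC))
E
```

```text
t: 9.58
tcp_pos: [0.5158, -0.167, 0.0829]
tool_rot: [-0.001, 0.989, 0.146, -0.0]
ft_force: [-3.0, 7.3, 6.6]
finger_gap: 0.0133
[ 0.51581992 -0.16696652  0.08287973] [-0.79465947 -7.85047834 -6.55335279] 0.013275567065319096 moved [8.71941237e-05 1.15443840e-02 2.12084599e-06]
```

View pics/g_wrist.png

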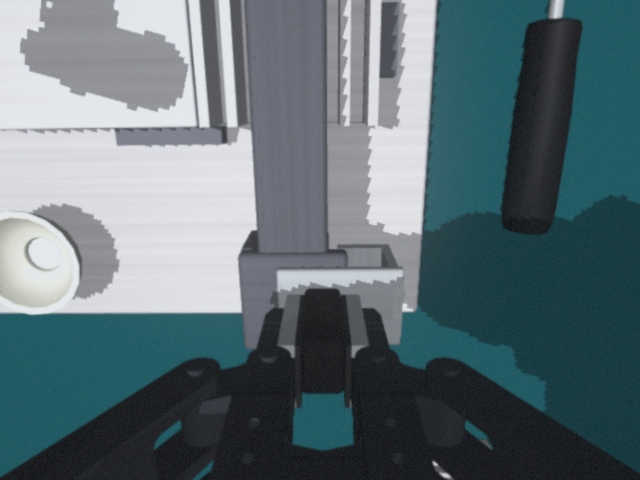

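View pics/g_side.png

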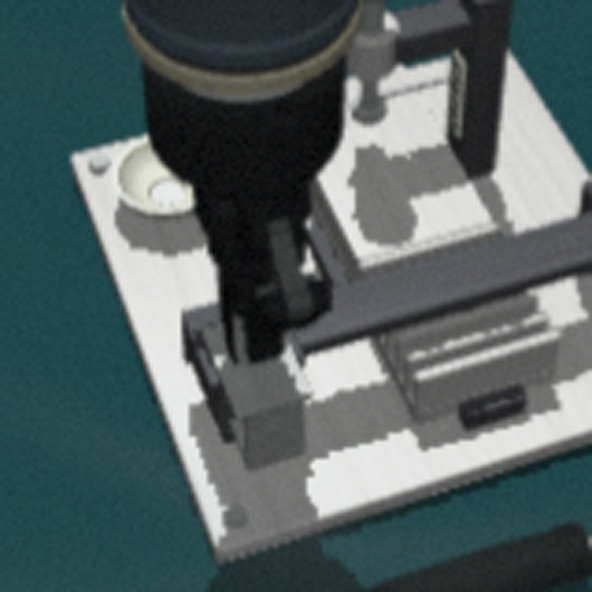

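The latch has moved 11.5 mm with 7.9 N of spring force, which matches 0.012, and the bright plate at (340,275) has moved right of the housing. I lift along the hinge arc, with a first small part as a check.

```bash
python3 -m pendant '[[0.001,0.001,-0.004,0],[0.002,0.001,-0.008,0],[0.0035,0.001,-0.015,0],[0.0055,0.001,-0.0225,0],[0.0076,0.001,-0.03,0],[0.0076,0.001,-0.03,0]]'
python3 - <<'E'
from h import *
s=state();T=Tq(s);p=s['tcp_pos'];print(p,T[:3,:3].T@s['ft_force'],s['finger_gap'],'moved',T[:3,:3].T@(p-np.array([.5158,-.16697,.0829])))
im,d=get_image('side');cv2.imwrite('pics/i_side.png',cv2.resize(im[230:410,220:400,::-1],None,fx=3.3,fy=3.3,interpolation=cv2.INTER_CUBIC))
E
```

```text
t: 10.18
tcp_pos: [0.5185, -0.1659, 0.0971]
tool_rot: [-0.001, 0.989, 0.146, -0.002]
ft_force: [-1.6, 7.5, -5.8]
finger_gap: 0.0133
[ 0.51850776 -0.16585685  0.09709382] [ 0.61010364 -7.58618022  5.81800622] 0.013263074310605354 moved [ 0.00287532 -0.00032435 -0.01420081]
```

View pics/i_side.png

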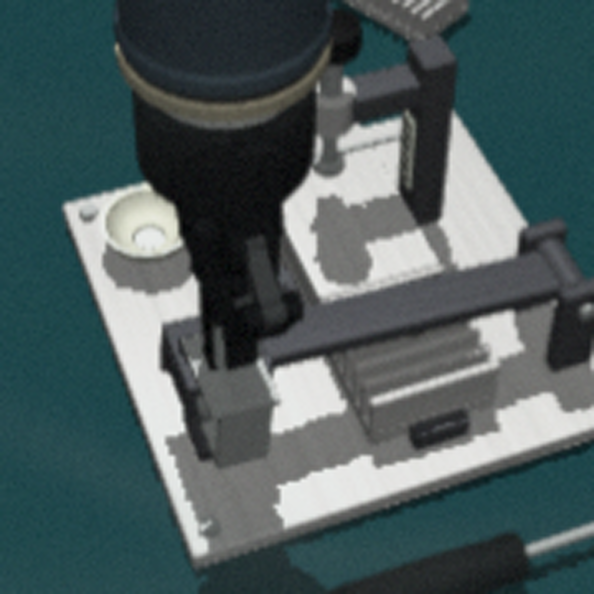

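```bash
python3 -m pendant '[[0.005,0,-0.015,0],[0.01,0,-0.03,0],[0.016,0,-0.044,0],[0.022,0,-0.058,0],[0.029,0,-0.072,0],[0.037,0,-0.085,0],[0.045,0,-0.099,0],[0.054,0,-0.112,0],[0.062,0,-0.124,0],[0.062,0,-0.124,0]]'
python3 -m pendant '[[0,0,0,0],[0,0,0,0],[0,0,0,0]]'
python3 - <<'E'
from h import *
s=state();T=Tq(s);p=s['tcp_pos'];print(p,T[:3,:3].T@s['ft_force'],s['ft_torque'],s['finger_gap'],'moved',T[:3,:3].T@(p-np.array([.5158,-.16697,.0829])))
im,d=get_image('side');cv2.imwrite('pics/j_side.png',cv2.resize(im[230:410,220:400,::-1],None,fx=3.3,fy=3.3,interpolation=cv2.INTER_CUBIC));np.save('pics/j_side.npy',d)
im,d=get_image('wrist');cv2.imwrite('pics/j_wrist.png',im[:,:,::-1])
im,d=get_image('top');cv2.imwrite('pics/j_top.png',cv2.resize(im[140:300,265:435,::-1],None,fx=3.7,fy=3.7,interpolation=cv2.INTER_CUBIC))
E
```

```text
t: 11.07
tcp_pos: [0.5479, -0.1571, 0.1594]
tool_rot: [-0.001, 0.989, 0.146, -0.002]
ft_force: [-3.9, 7.8, -3.7]
finger_gap: 0.0132
t: 11.32
tcp_pos: [0.5474, -0.1572, 0.1586]
tool_rot: [-0.001, 0.989, 0.146, -0.002]
ft_force: [-5.1, 6.9, -2.8]
finger_gap: 0.0133
[ 0.54741766 -0.15718894  0.15856249] [-2.88807759 -8.04031634  2.83428633] [1.25841936 1.20200506 0.0759244 ] 0.013321673661287609 moved [ 0.03278716 -0.00049288 -0.07579524]
```

View pics/j_side.png

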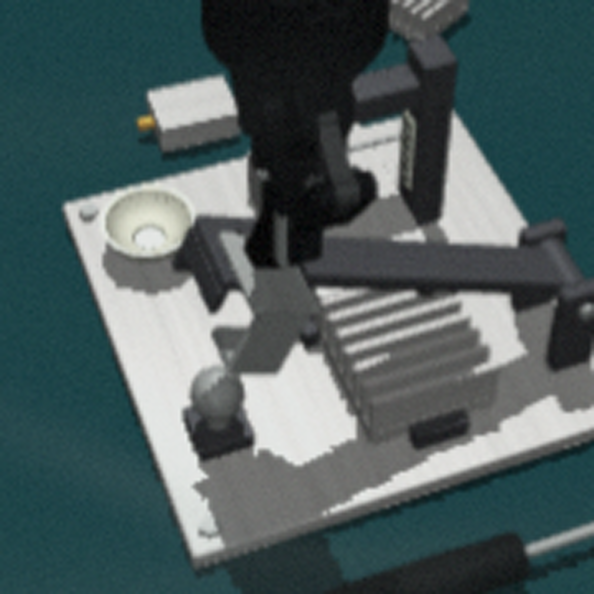

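View pics/j_wrist.png

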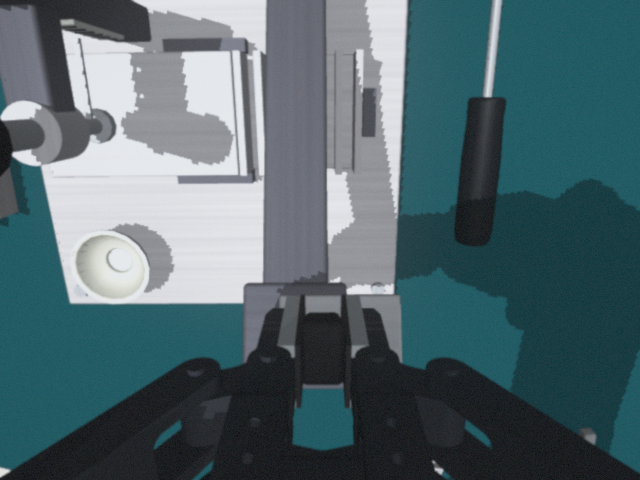

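View pics/j_top.png

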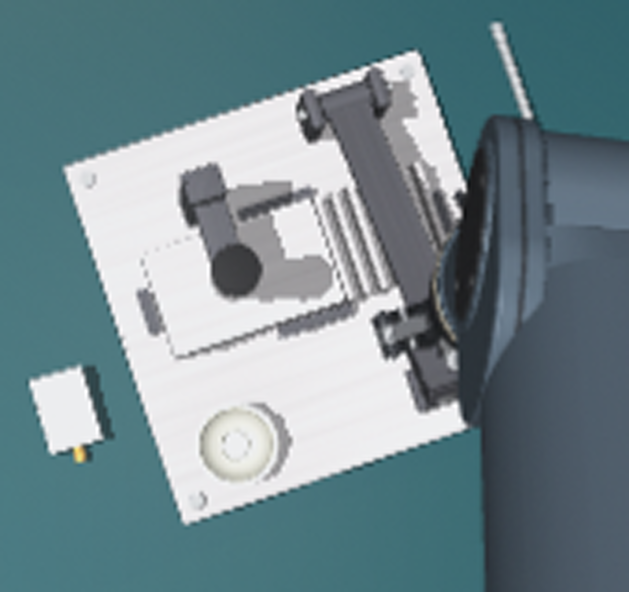

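```bash
python3 - <<'E'
from h import *
s=state();print(s['t'],s['tcp_pos'],s['finger_gap'],s['joint_velocities'].round(3));print(finish_job())
E
```

```text
11.4667 [ 0.54738903 -0.15719387  0.15853283] 0.013494650631530169 [-0.001 -0.    -0.     0.001  0.     0.    -0.001]
the job is handed in; nothing more can be done
None
```

I handed the job in at about 11.5 s, with the tongue raised and still held in the gripper. No verdict came back.

- **Reading:** I pressed the gauge button about 30 mm down with shut fingers. The foot rested on the heat sink at 11–12 N, and I held it there for about 1.5 s. When I let go, the plunger came up again.
- **Latch:** I gripped the latch and pulled it about 11.5 mm away from the gauge. The spring pushed back with about 8 N, which matches the stated force near 12 mm.
- **Lift:** I raised the tongue along its hinge arc to about 0.42–0.43 rad, which puts the nose about 77 mm up. The lift took 3–6 N with no jump in force, so the latch was not forced.

**Last checks:** The side picture shows the ball bare and the tongue well above it. In the top picture the heat sink's visible corner is within about half a pixel of where it started. The bowl and the can look undisturbed. The arm hides part of the screwdriver in the top view, but the wrist view shows it lying to the right of the jig as before. The arm was still at hand-in, with the latch in the grip at a 13.5 mm opening.

**Disagreements:**
- Fitting the jig from the side or top camera alone put its height about 8 mm too low. I used the fit from both cameras together, checked against the depth images and the wrist camera.
- I estimated the plunger's drop and the nose's rise from the tool's position. I had no direct reading of those joints.

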